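Clear the moulds into the parts drawer

ROBOT

A 6-joint arm with a two-finger parallel gripper is mounted at the origin on the work surface. World frame = base frame: x ahead of the robot, y to its left, z up, the work surface at z = 0. Lengths are in mm, angles in rad, forces in N, time in s.
With the tool pointing down it reaches from about 275 to 975 mm from the base axis. Payload 8.4 kg.
Tool frame: the origin (TCP) lies at the very end of the fingers, on their centre line; the grasp point (between the pads) lies 19 mm behind it; z points along the fingers, y is the line along which they close (so a half turn about z gives the same grasp; the last joint's range is limited). The gripper opens to 92 mm and grips with 3 to 60 N. Pads are 20 mm wide; open, the fingers measure 128 mm over their backs; the gripper's body (75 mm by 189 mm) begins 69 mm behind the grasp point.
Start: joints at [1.247, 0.353, 1.633, -0, 1.155, -0.002], TCP at [197.67, 592.92, 214.583] pointing down, gripper open.
Joint ranges: [-2.63, 2.63], [-0.92, 2.1], [0.06, 2.66], [-1.3, 4.44], [0, 2.69], [-3.02, 3.02]. Speed limits (rad/s): [2.22, 2.22, 2.79, 3.14, 3.14, 3.14].

INTERFACE

Orientations are given as [roll, pitch, yaw] about the fixed x, y, z axes, in that order (R = Rz(yaw) Ry(pitch) Rx(roll)).
In Python, from rig import env, optics gives the robot as it stands.
- The arm moves only by the tool step_arm, never from a script. Its argument "deltas" is a list of rows, each an object of numbers: "tx", "ty", "tz": the shift along the tool's x, y, z in cm; "twist": the turn about the tool's z in rad; "fingers": the finger opening in cm, from 0 to 9.19. In form: [{"tx": .., "ty": .., "tz": .., "twist": .., "fingers": ..}, ...]. A call has exactly 8 rows; each row is the pose to reach, as a shift and turn from the pose commanded when the call began, along the tool's axes at that moment; what a row does not reach only later rows make up. A row lasts 1/8 s, in which the tool goes at most 62.5 mm and 10.7 degrees, less where a joint would pass 70% of its speed; a pose out of reach is approached as far as the arm can. A call with a gripper value outside its range is refused whole. The fingers move at their own pace and stop on an object; "grip_force" is the grip in N (left out, the last holds). Time passes only in rows, so rows that repeat a pose let the fingers close, or fill a call up. It gives the time, the measured TCP pose, the force, the opening and the grip force at its end, in the units of the state.
- env.sense(): the state, without advancing time (a new reading comes with each control period).
- optics.grab_frame(name): name is "scene" or "side" or "wrist"; returns a dict with "image" (420x560x3 uint8, blue, green, red), "mtx" (3x3 intrinsics, pixels), "eye" and "orientation" of the camera in the world. Camera axes: x right, y down, z forward; pixel columns grow to the right and rows downward; lengths in mm; the calibration is good to about 2 mm. A picture is of the moment at which its call begins. There is no depth.
- env.hand_in(): hands the job in; it is judged then, once.
The state is a dict: "time": time; "q": joint angles; "qvel": joint speeds; "joint_efforts": joint torques, N m; "eef_pos": TCP position; "tcp_rot": TCP orientation; "ft_force": force on the tool from outside, world axes, zero at the start; "moment": the same for the moment, N m; "grip_width": opening from 0.0 (shut) to 1.0 (fully open); "finger_force": force on a finger pad.
Only numpy, scipy, OpenCV 4.12 (cv2) and the standard library are available. Lean on these libraries where they do the work, as an engineer would, in place of code of your own. Each camera call takes 0.05 s, during which the arm holds its last target. There are 200 camera calls.

TASK

The castings in the two moulds have set: clear them away. Pull the cabinet's top drawer right out to its stop, lift every casting out of its cavity and put the levers in the drawer's left compartment and the feet in its right one (left and right as you face the cabinet; any way up, but lying on the compartment's floor), then push the drawer fully shut. Leave everything else on the bench where it is.

Things in the scene. Friction and masses are not known exactly. Their poses are not given: they have to be found in the camera images.
- drawer (a joint): The top drawer of the cabinet: how far it is pulled out, m. 0 = shut flush, 0.19 = out against its stop. It slides along the cabinet's -x axis (towards the robot), with light friction. It starts shut or a little open.
- cabinet_front (a point): Middle of the top front edge of the cabinet's carcass, 114 above the bench; its -x axis points out of the front, towards the robot. Fixed grey steel cabinet, green fronts: 240 deep (x) x 280 wide (y) x 114 high. A tin and a carton up to 40 high stand on it at the back. Only the top drawer moves; the lower front is blind. The drawer front, 54 high, stands 16 proud of the carcass when shut.
- handle (a point): Centre of the top drawer's handle: a level aluminium bar 110 long (cabinet y), 12 thick (x), 16 high, 86 above the bench, its centre 45 in front of the drawer's face, held by a stay at each end (50 either side of the centre), so that a finger fits behind it from above. Axes as the cabinet's; moves with it.
- left_tray (a point): Left compartment of the top drawer (cabinet's +y side, on the left as you face it): a point on its floor, 58 above the bench; axes as the cabinet's, moves with the drawer. The compartment reaches 30 in front (-x), 185 behind (+x), 58 either side (y); walls and divider 36 high, front panel 48. With the drawer out, the last 25 behind lie under the cabinet's top (underside at 106).
- right_tray (a point): Right compartment of the top drawer (cabinet's -y side): the same as left_tray, mirrored.
- lever_mould: Aluminium mould block with three long cavities, fixed: 176 (x) x 100 (y) x 20 high, origin: centre of its underside. Cavities 28 (x) x 78 (y), 10 deep, centred at x = -54, 0, +54. Some may be empty.
- foot_mould: Aluminium mould block with three square cavities, fixed: 190 (x) x 100 (y) x 20 high, origin: centre of its underside. Cavities 42 x 42, 10 deep, centred at x = -58, 0, +58. Some may be empty.
- lever0: Cast black plastic lever (a machine's lid lever), 72 long (its x, from -36 to +36), 26 high: a straight bar 15 wide (y) with a round hub of 24 diameter, upright axis, centred at x = +24. Origin: on its underside, midway along the length. 50 g. It stands 16 out of its mould cavity. May be absent.
- lever1: Cast black plastic lever (a machine's lid lever), 72 long (its x, from -36 to +36), 26 high: a straight bar 15 wide (y) with a round hub of 24 diameter, upright axis, centred at x = +24. Origin: on its underside, midway along the length. 50 g. It stands 16 out of its mould cavity. May be absent.
- lever2: Cast black plastic lever (a machine's lid lever), 72 long (its x, from -36 to +36), 26 high: a straight bar 15 wide (y) with a round hub of 24 diameter, upright axis, centred at x = +24. Origin: on its underside, midway along the length. 50 g. It stands 16 out of its mould cavity. May be absent.
- foot0: Cast black plastic machine foot: a square base 38 x 38 x 10 high with a round boss of 22 diameter on it, 26 high in all. Origin: centre of its underside, z along the boss. 50 g. It lies base down in its mould cavity, the boss up. May be absent.
- foot1: Cast black plastic machine foot: a square base 38 x 38 x 10 high with a round boss of 22 diameter on it, 26 high in all. Origin: centre of its underside, z along the boss. 50 g. It lies base down in its mould cavity, the boss up. May be absent.
- foot2: Cast black plastic machine foot: a square base 38 x 38 x 10 high with a round boss of 22 diameter on it, 26 high in all. Origin: centre of its underside, z along the boss. 50 g. It lies base down in its mould cavity, the boss up. May be absent.
- jar: Amber jar with steel lid, 64 dia x 80 high, standing on the bench; a bystander, to be left alone. Origin on its underside.
- screwdriver: Screwdriver lying behind the moulds; a bystander, to be left alone. Origin on its underside.
- bottle: Clear bottle with red cap, 68 dia x 200 high; a bystander, to be left alone. Origin on its underside.
- portafilter: Coffee portafilter: steel cup 66 dia, 35 high, black handle; a bystander, to be left alone. Origin on its underside.
- bin: Open blue bin 130 x 190 x 80 high; a bystander, to be left alone. Origin on its underside.
- mug: White mug, 76 dia x 90 high; a bystander, to be left alone. Origin on its underside.
- wrench: Wrench lying near the robot; a bystander, to be left alone. Origin on its underside.
Things that resemble listed ones, but are neither listed nor needed, are in the scene too. Leave any green, red or turquoise look-alike of the foot0 alone.

How it is judged:
By the outcome, as a careful person would: the job done as asked, in the order asked, and still so for the second after the job is handed in, with the robot touching nothing.
Of lever0, lever1, lever2, foot0, foot1, foot2 only 4 to 6 are there at a start; the rules pass over those that are not, and their reading is None.
At some moment in a run one of lever0, lever1, lever2, foot0, foot1, foot2 may be knocked a few centimetres aside while the robot is not near it.
Once in a run the grip may slacken for a moment while it holds something.
It also fails if it takes over 210 s, if anything falls off the work surface, if the arm or the gripper's body presses on something with over 40 N, if the wrist force passes 120 N, or if a joint passes its speed limit or range.

## Working session

There is one attempt and no reset: what is moved stays moved. The work goes in short steps, Python scripts to look and compute and a tool call to move; the robot and the scene stay as the last step left them, time stands still between calls to the robot, and variables do not carry over. Pictures are saved under pics/ and viewed, at most 14 in all, crops included, and the job is handed in when it is done.

Besides the shell and the picture viewer there is one more tool, called after "Request:" as name([rows], argument=value, ...), one row to a line, values as JSON. step_arm: Moves the arm, as the interface text tells. Its arguments: {"type":"object","properties":{"deltas":{"type":"array","items":{"type":"object","properties":{"tx":{"type":"number"},"ty":{"type":"number"},"tz":{"type":"number"},"twist":{"type":"number"},"fingers":{"type":"number"}}}},"grip_force":{"type":"number"}},"required":["deltas"]}

```bash
ls; mkdir -p pics; cat > h.py <<'E'
import numpy as np, cv2
from rig import env, optics
from scipy.spatial.transform import Rotation as R
def rot(o):
    o=np.array(o,float)
    return o if o.shape==(3,3) else R.from_euler('xyz',o).as_matrix()
def grab(n,save=None):
    f=optics.grab_frame(n)
    if save: cv2.imwrite('pics/'+save,f['image'])
    return f
def px2w(f,uv,z):
    K=np.array(f['mtx']);M=rot(f['orientation']);e=np.array(f['eye'],float)
    uv=np.atleast_2d(np.array(uv,float))
    d=(M@np.linalg.inv(K)@np.c_[uv,np.ones(len(uv))].T).T
    return e+d*((z-e[2])/d[:,2])[:,None]
def w2px(f,p):
    K=np.array(f['mtx']);M=rot(f['orientation']);e=np.array(f['eye'],float)
    c=(np.atleast_2d(p)-e)@M@K.T
    return c[:,:2]/c[:,2:]
E
python3 - <<'E'
from h import *
import pickle
print(env.sense())
for n in ['scene','side','wrist']:
    f=grab(n,n+'0.png'); print(n,f['mtx'],f['eye'],f['orientation']); pickle.dump(f,open(n+'0.pkl','wb'))
cv2.imwrite('pics/all0.png',cv2.resize(cv2.imread('pics/scene0.png'),(800,600),interpolation=cv2.INTER_CUBIC))
cv2.imwrite('pics/sw0.png',np.hstack([cv2.imread('pics/side0.png')[:, :],cv2.imread('pics/wrist0.png')])[:, :])
E
```

```text
pics
{'time': 0.0, 'q': array([ 1.24660192e+00,  3.53629713e-01,  1.63409744e+00, -7.67557250e-06,
        1.15516627e+00, -2.41406835e-03]), 'qvel': array([-2.74766350e-04, -5.06616364e-04, -6.38220711e-05, -1.14061553e-03,
        1.02336507e-03,  1.61940374e-03]), 'joint_efforts': array([ 3.35603174e-03, -5.93841290e+01, -3.34214044e+01,  6.99748588e-02,
        2.33137870e-02, -9.99533222e-05]), 'eef_pos': array([197.52316165, 592.47842373, 213.89089033]), 'tcp_rot': array([-3.14029187e+00,  3.87787655e-06,  2.81981542e+00]), 'ft_force': array([0.04554432, 0.63633019, 0.49114629]), 'moment': array([ 0.06138974, -0.00941233, -0.04021353]), 'finger_force': 0.0, 'grip_width': 1.0027038573439122}
scene [[519.41597358   0.         283.14085136]
 [  0.         519.41597358 214.37793627]
 [  0.           0.           1.        ]] [1342.72983079  415.66282871 1530.11987696] [-2.55668484e+00 -2.29739481e-03  2.04101928e+00]
side [[428.6558304    0.         283.46634326]
 [  0.         428.6558304  219.53837726]
 [  0.           0.           1.        ]] [ 114.71891065 -770.61018147  944.64958445] [-2.36690776e+00  1.54846545e-03 -4.89634763e-01]
wrist [[295.60343667   0.         285.21979855]
 [  0.         295.60343667 207.76939991]
 [  0.           0.           1.        ]] [120.91629913 617.2898519  382.46426576] [2.84998825e+00 1.50057730e-04 1.24905011e+00]
```

View pics/all0.png

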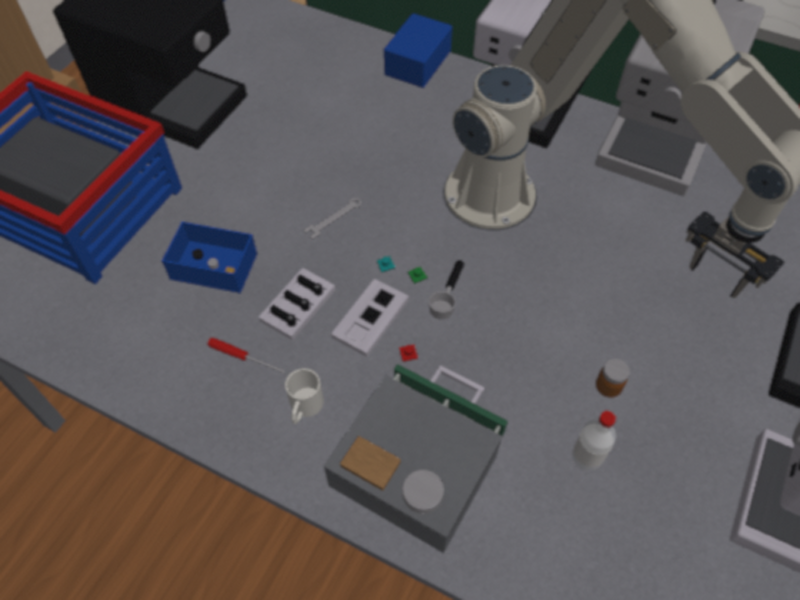

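View pics/side0.png

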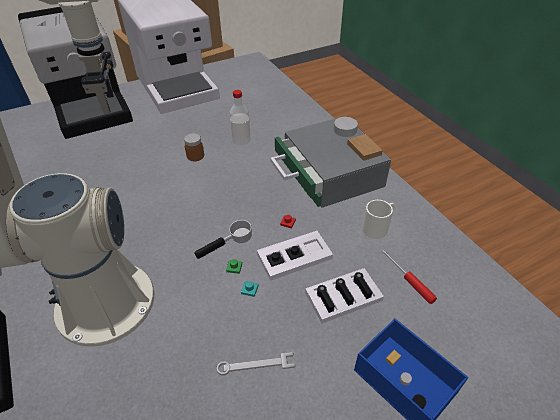

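The overview shows three black levers in the lever mould (scene ≈(298,300) of the 800-px view) and two black feet in the foot mould (≈(375,308)). The third foot cavity is empty. The green, turquoise and red look-alikes lie loose on the bench, and the drawer is slightly open. Next I'll enlarge for corners.

```bash
python3 - <<'E'
import cv2
a=cv2.imread('pics/scene0.png')
def crop(n,x,y,w,h,s,o):
    i=cv2.resize(cv2.imread(n)[y:y+h,x:x+w],None,fx=s,fy=s,interpolation=cv2.INTER_CUBIC)
    for k in range(0,w,20):
        cv2.putText(i,str(x+k),(k*s,10),0,.38,(0,255,255),1); cv2.line(i,(k*s,12),(k*s,18),(0,255,255),1)
    for k in range(0,h,20):
        cv2.putText(i,str(y+k),(0,k*s+4),0,.38,(0,255,255),1); cv2.line(i,(26,k*s),(32,k*s),(0,255,255),1)
    cv2.imwrite(o,i)
crop('pics/scene0.png',175,175,130,85,6,'pics/c1.png')
crop('pics/side0.png',240,100,160,120,5,'pics/c2.png')
crop('pics/side0.png',220,210,170,110,4,'pics/c3.png')
crop('pics/scene0.png',220,245,150,145,4,'pics/c4.png')
E
```

```text
(no output)
```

View pics/c1.png

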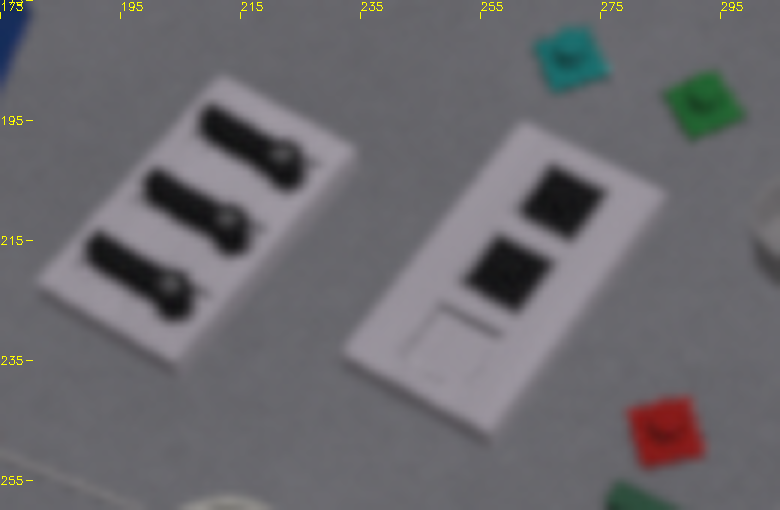

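View pics/c2.png

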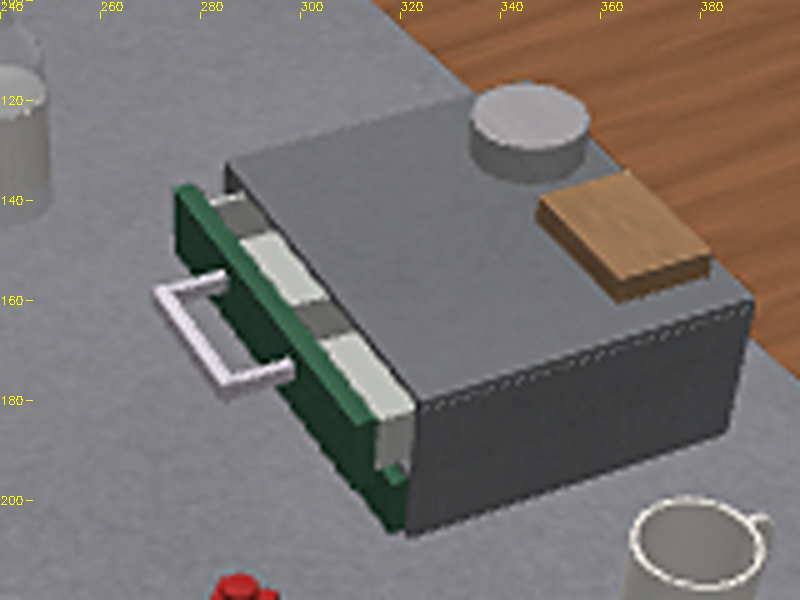

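View pics/c3.png

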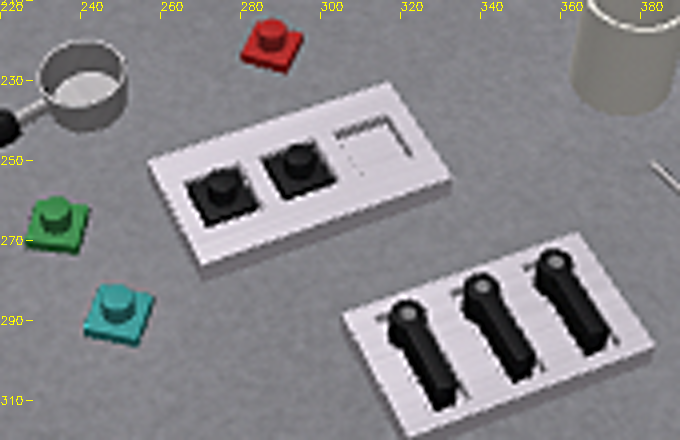

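View pics/c4.png

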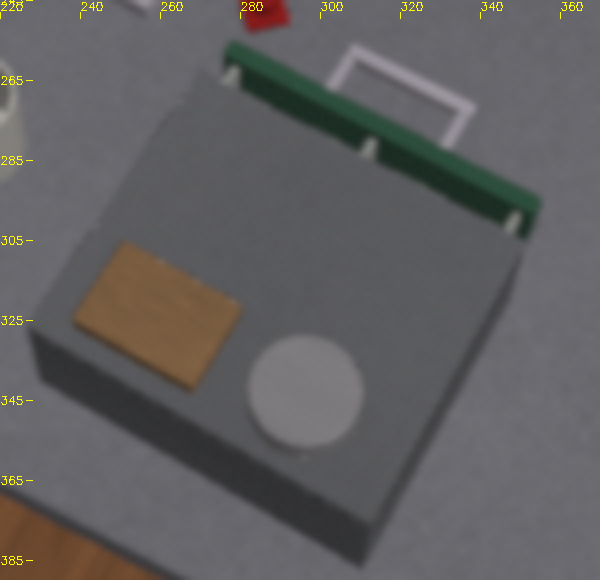

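c1/c3 show black castings, which fit the description, in the moulds: levers at scene px ≈(217,200), (207,211) and (198,221), feet at (268,208) and (259,220). The coloured look-alikes lie outside. c2/c4 show the cabinet's carcass corners and the slightly open drawer. Now I'll fit poses.

```bash
cat > fit.py <<'E'
from h import *
import pickle
from scipy.optimize import least_squares
S=pickle.load(open('scene0.pkl','rb'));D=pickle.load(open('side0.pkl','rb'))
def fit(name,hx,hy,z,sc,sd,x0):
    # sc/sd: list of (localx,localy,u,v); 
    def P(p,l): 
        c,s=np.cos(p[2]),np.sin(p[2]); l=np.array(l,float)
        return np.c_[p[0]+c*l[:,0]-s*l[:,1],p[1]+s*l[:,0]+c*l[:,1],np.full(len(l),z)]
    def r(p):
        o=[]
        for f,a in((S,sc),(D,sd)):
            a=np.array(a,float); 
            o.append((w2px(f,P(p,a[:,:2]))-a[:,2:]).ravel())
        return np.concatenate(o)
    s=least_squares(r,x0,loss='soft_l1'); print(name,s.x.round(3),'res',s.fun.round(1)); return s.x
if __name__=='__main__':
    def pr(n,f,uv,z): print(n,px2w(f,uv,z).round(0)[:,:2].tolist())
    pr('LM sc',S,[(212,187.5),(234.5,200),(204.7,235),(181.3,221.7)],20)
    pr('LM sd',D,[(305.5,288.5),(364.5,268.2),(383.8,295.5),(321.5,316.5)],20)
    pr('FM sc',S,[(262,195.5),(285.8,207),(256.7,247),(232.2,233)],20)
    pr('FM sd',D,[(257.5,250),(317.5,230.7),(332.5,254.5),(270.7,274.5)],20)
    pr('cab sc',S,[(227.5,328.7),(312.5,375.7),(351,304),(271,263.7)],114)
    pr('cab sd',D,[(323.6,181),(285.6,132.6),(390.4,159.6)],114)
    pr('hnd sc',S,[(220+355/4,245+47/4),(220+472/4,245+107/4)],94)
    pr('hnd sd',D,[(271,158),(285,176)],94)
    pr('lev sc hub',S,[(175+285/6,175+150/6),(175+230/6,175+215/6),(175+170/6,175+285/6)],36)
    pr('lev sd hub',D,[(220+408/4,210+313/4),(220+482/4,210+286/4),(220+556/4,210+261/4)],36)
    pr('foot sd boss',D,[(220+223/4,210+182/4),(220+299/4,210+155/4)],36)
    pr('foot sc',S,[(175+563/6,175+202/6),(175+508/6,175+273/6)],22)
E
python3 fit.py
```

```text
LM sc [[463.0, -316.0], [474.0, -216.0], [646.0, -234.0], [637.0, -334.0]]
LM sd [[471.0, -220.0], [646.0, -238.0], [638.0, -334.0], [464.0, -311.0]]
FM sc [[412.0, -138.0], [418.0, -40.0], [607.0, -54.0], [596.0, -154.0]]
FM sd [[418.0, -43.0], [606.0, -59.0], [596.0, -157.0], [412.0, -137.0]]
cab sc [[926.0, 30.0], [937.0, 302.0], [696.0, 314.0], [684.0, 43.0]]
cab sd [[677.0, 33.0], [696.0, 307.0], [916.0, 22.0]]
hnd sc [[599.0, 132.0], [606.0, 235.0]]
hnd sd [[600.0, 229.0], [598.0, 128.0]]
lev sc hub [[502.0, -247.0], [556.0, -252.0], [613.0, -257.0]]
lev sd hub [[503.0, -249.0], [556.0, -254.0], [611.0, -260.0]]
foot sd boss [[448.0, -97.0], [506.0, -100.0]]
foot sc [[452.0, -89.0], [510.0, -94.0]]
```

```bash
python3 - <<'E'
from fit import *
fit('LM',0,0,20,[(-88,-50,212,187.5),(-88,50,234.5,200),(88,50,204.7,235),(88,-50,181.3,221.7)],[(-88,50,305.5,288.5),(88,50,364.5,268.2),(88,-50,383.8,295.5),(-88,-50,321.5,316.5)],[555,-275,-.1])
fit('FM',0,0,20,[(-95,-50,262,195.5),(-95,50,285.8,207),(95,50,256.7,247),(95,-50,232.2,233)],[(-95,50,257.5,250),(95,50,317.5,230.7),(95,-50,332.5,254.5),(-95,-50,270.7,274.5)],[510,-98,-.1])
c=fit('cab',0,0,114,[(240,-140,227.5,328.7),(240,140,312.5,375.7),(0,140,351,304),(0,-140,271,263.7)],[(0,-140,323.6,181),(0,140,285.6,132.6),(240,-140,390.4,159.6)],[690,175,-.06])
# handle outer-edge top corners at z=94
h=fit('handle',0,0,94,[(-6,-55,220+353/4,245+43/4),(-6,55,220+477/4,245+103/4)],[(-6,55,240+153/5,100+290/5),(-6,-55,240+222/5,100+385/5)],[605,182,-.06])
C,Sn=np.cos(c[2]),np.sin(c[2]); d=h[:2]-c[:2]; print('handle local',C*d[0]+Sn*d[1],-Sn*d[0]+C*d[1])
E
```

```text
LM [ 5.54930e+02 -2.75428e+02 -1.06000e-01] res [ 0.1 -0.1  0.  -0.2 -0.7  0.3 -0.3  0.1 -0.3 -1.3 -0.2 -1.  -0.2  0.2
  0.2  1.7]
FM [ 5.08104e+02 -9.77200e+01 -8.50000e-02] res [ 0.  -0.7  0.1  0.  -0.6 -0.2 -0.6  0.4 -0.5 -0.7 -0.2 -0.8  0.7 -0.6
 -0.5  1. ]
cab [ 6.88847e+02  1.76874e+02 -5.60000e-02] res [-0.8 -2.5  0.4 -0.1  0.7  0.5 -1.1 -1.6  0.5 -1.3 -1.1 -1.4  0.8 -0.8]
handle [ 6.04299e+02  1.81386e+02 -5.60000e-02] res [-0.4 -0.7 -0.2  0.  -0.4 -1.3  0.1 -0.5]
handle local -84.6676108260163 -0.18832645682311
```

```bash
cat >> h.py <<'E'
def rel(cur,tgt):
    """cur,tgt = (x,y,z,yaw) mm -> tx,ty,tz (cm), twist for tool pointing down"""
    c,s=np.cos(cur[3]),np.sin(cur[3]); dx,dy,dz=[tgt[i]-cur[i] for i in range(3)]
    tw=-(tgt[3]-cur[3]); tw=(tw+np.pi)%(2*np.pi)-np.pi
    return np.round([(c*dx+s*dy)/10,(s*dx-c*dy)/10,-dz/10,tw],3)
CAB=np.array([688.85,176.87,-.056])
def loc(f,p):
    c,s=np.cos(f[2]),np.sin(f[2]); return np.array([f[0]+c*p[0]-s*p[1],f[1]+s*p[0]+c*p[1]])
E
python3 - <<'E'
from fit import *
LM=[554.93,-275.43,-.106];FM=[508.1,-97.72,-.085]
def p(n,uv,z): print(n,px2w(S,uv,z).round()[0,:2])
p('jar lid',(617*.7,370*.7),80);p('bottlecap',(608*.7,419*.7),200);p('pf',(309,214),30);p('red',(286,246),26);p('mug',(302*.7,378*.7),90)
inv=lambda f,q:(R.from_euler('z',-f[2]).as_matrix()[:2,:2]@(np.array(q)-f[:2])).round(1)
for q in [(502.5,-248),(556,-253),(612,-258.5)]: print('hub',inv(np.array(LM),q))
for q in [(450,-93),(508,-97)]: print('foot',inv(np.array(FM),q))
st=(197.67,592.92,214.58,2.8198)
h=(604.3,181.4,230,np.pi/2-.056)
a=(480,260,230,h[3])
print(rel(st,a), rel(st,h), h)
E
```

```text
jar lid [422. 481.]
bottlecap [611. 493.]
pf [413.  48.]
red [562.  33.]
mug [ 761. -128.]
hub [-55.   21.7]
hub [-1.3 22.4]
hub [55.  22.9]
foot [-58.3  -0.2]
foot [-0.2  0.7]
[-37.313 -22.654  -1.542   1.305] [-51.591 -26.179  -1.542   1.305] (604.3, 181.4, 230, 1.5147963267948965)
```

Request:
step_arm([
  {"tx":-4.7,"ty":-2.8,"tz":-0.2,"twist":0.165,"fingers":4},
  {"tx":-9.3,"ty":-5.7,"tz":-0.4,"twist":0.33,"fingers":4},
  {"tx":-14,"ty":-8.5,"tz":-0.6,"twist":0.49,"fingers":4},
  {"tx":-18.7,"ty":-11.3,"tz":-0.8,"twist":0.65,"fingers":4},
  {"tx":-23.3,"ty":-14.2,"tz":-1,"twist":0.82,"fingers":4},
  {"tx":-28,"ty":-17,"tz":-1.2,"twist":0.98,"fingers":4},
  {"tx":-32.7,"ty":-19.8,"tz":-1.4,"twist":1.14,"fingers":4},
  {"tx":-37.3,"ty":-22.65,"tz":-1.54,"twist":1.305,"fingers":4},
])

```text
time: 1.15
eef_pos: [480.9, 258.6, 230.1]
tcp_rot: [3.141, -0.0, 1.509]
ft_force: [0.7, -0.3, 0.6]
grip_width: 0.439
finger_force: 0.0
```

```bash
python3 - <<'E'
from h import *
s=env.sense(); print(s['eef_pos'],s['tcp_rot'],s['ft_force'],s['time'])
cur=(*s['eef_pos'],s['tcp_rot'][2])
print(rel((480,260,230,1.5148),(604.3,181.4,130,1.5148)),rel(cur,(604.3,181.4,130,1.5148)))
E
```

```text
[480.86781955 258.57073914 230.06664429] [ 3.14142632e+00 -1.31281021e-04  1.50942678e+00] [ 0.72862039 -0.30477956  0.6292647 ] 1.15
[-7.152 12.85  10.     0.   ] [-6.9460e+00  1.2793e+01  1.0007e+01 -5.0000e-03]
```

Request:
step_arm([
  {"tx":-2.4,"ty":4.3,"tz":1,"fingers":4},
  {"tx":-4.8,"ty":8.6,"tz":2,"fingers":4},
  {"tx":-7.15,"ty":12.85,"tz":4,"fingers":4},
  {"tx":-7.15,"ty":12.85,"tz":7,"fingers":4},
  {"tx":-7.15,"ty":12.85,"tz":9,"fingers":4},
  {"tx":-7.15,"ty":12.85,"tz":11,"fingers":4},
  {"tx":-7.15,"ty":12.85,"tz":12,"fingers":4},
  {"tx":-7.15,"ty":12.85,"tz":12,"fingers":4},
])

```text
schema error: expected keys tx, ty, tz, twist, fingers
```

```bash
python3 - <<'E'
from h import *
s=env.sense(); print(s['eef_pos'],s['tcp_rot'],s['ft_force'],s['time'])
f=grab('wrist','w1.png'); print(f['eye'],f['orientation'])
E
```

```text
[480.86781955 258.57073914 230.06664429] [ 3.14142632e+00 -1.31281021e-04  1.50942678e+00] [ 0.72862039 -0.30477956  0.6292647 ] 1.15
[486.57392731 338.77407746 398.57033191] [ 2.85077386e+00  1.00099293e-04 -6.13577442e-02]
```

View pics/w1.png

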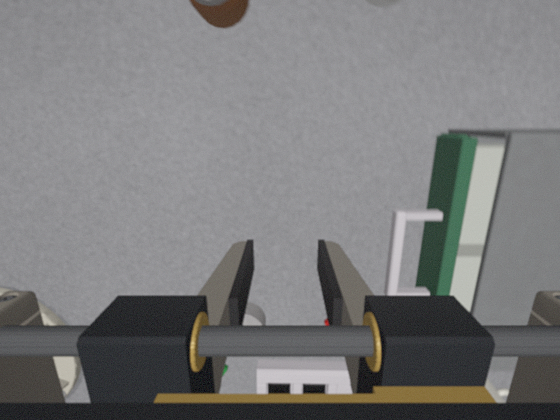

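The wrist view shows the handle's bar at (397,212)–(395,292) and the fingers at (250,245) and (320,245), consistent with the fit. That call was refused because all keys are required, so I'm resending it with them.

Request:
step_arm([
  {"tx":-2.4,"ty":4.3,"tz":1,"twist":0,"fingers":4},
  {"tx":-4.8,"ty":8.6,"tz":2,"twist":0,"fingers":4},
  {"tx":-7.15,"ty":12.85,"tz":4,"twist":0,"fingers":4},
  {"tx":-7.15,"ty":12.85,"tz":7,"twist":0,"fingers":4},
  {"tx":-7.15,"ty":12.85,"tz":9,"twist":0,"fingers":4},
  {"tx":-7.15,"ty":12.85,"tz":11,"twist":0,"fingers":4},
  {"tx":-7.15,"ty":12.85,"tz":12,"twist":0,"fingers":4},
  {"tx":-7.15,"ty":12.85,"tz":12,"twist":0,"fingers":4},
])

```text
time: 2.2
eef_pos: [603.8, 181.6, 109.4]
tcp_rot: [-3.141, 0.0, 1.515]
ft_force: [-0.1, -0.6, 0.5]
grip_width: 0.433
finger_force: 0.0
```

Request:
step_arm([
  {"tx":0,"ty":0,"tz":1,"twist":0,"fingers":4},
  {"tx":0,"ty":0,"tz":2,"twist":0,"fingers":4},
  {"tx":0,"ty":0,"tz":3,"twist":0,"fingers":4},
  {"tx":0,"ty":0,"tz":4,"twist":0,"fingers":4},
  {"tx":0,"ty":0,"tz":4,"twist":0,"fingers":4},
  {"tx":0,"ty":0,"tz":4,"twist":0,"fingers":1},
  {"tx":0,"ty":0,"tz":4,"twist":0,"fingers":1},
  {"tx":0,"ty":0,"tz":4,"twist":0,"fingers":1},
], grip_force=20)

```text
time: 3.2
eef_pos: [604.1, 181.5, 70.3]
tcp_rot: [-3.141, -0.0, 1.515]
ft_force: [-2.6, 0.3, 1.0]
grip_width: 0.132
finger_force: 0.9
```

Request:
step_arm([
  {"tx":0,"ty":0,"tz":0,"twist":0,"fingers":0.8},
  {"tx":0,"ty":-1.5,"tz":0,"twist":0,"fingers":0.8},
  {"tx":0,"ty":-3.5,"tz":0,"twist":0,"fingers":0.8},
  {"tx":0,"ty":-6,"tz":0,"twist":0,"fingers":0.8},
  {"tx":0,"ty":-8.5,"tz":0,"twist":0,"fingers":0.8},
  {"tx":0,"ty":-11,"tz":0,"twist":0,"fingers":0.8},
  {"tx":0,"ty":-13.5,"tz":0,"twist":0,"fingers":0.8},
  {"tx":0,"ty":-15.5,"tz":0,"twist":0,"fingers":0.8},
])

```text
time: 4.2
eef_pos: [448.6, 190.6, 70.2]
tcp_rot: [3.14, -0.001, 1.515]
ft_force: [3.5, 2.8, -2.7]
grip_width: 0.127
finger_force: 20.0
```

Request:
step_arm([
  {"tx":0,"ty":-0.3,"tz":0,"twist":0,"fingers":0.8},
  {"tx":0,"ty":-0.6,"tz":0,"twist":0,"fingers":0.8},
  {"tx":0,"ty":-0.9,"tz":0,"twist":0,"fingers":0.8},
  {"tx":0,"ty":-1.1,"tz":0,"twist":0,"fingers":0.8},
  {"tx":0,"ty":-1.3,"tz":0,"twist":0,"fingers":0.8},
  {"tx":0,"ty":-1.3,"tz":0,"twist":0,"fingers":0.8},
  {"tx":0,"ty":-1.3,"tz":0,"twist":0,"fingers":0.8},
  {"tx":0,"ty":-1.3,"tz":0,"twist":0,"fingers":0.8},
])

```text
time: 5.2
eef_pos: [437.9, 191.2, 70.2]
tcp_rot: [3.139, -0.001, 1.515]
ft_force: [5.7, 4.2, -3.1]
grip_width: 0.126
finger_force: 20.0
```

Request:
step_arm([
  {"tx":0,"ty":-0.2,"tz":0,"twist":0,"fingers":0.8},
  {"tx":0,"ty":-0.3,"tz":0,"twist":0,"fingers":0.8},
  {"tx":0,"ty":-0.4,"tz":0,"twist":0,"fingers":0.8},
  {"tx":0,"ty":-0.5,"tz":0,"twist":0,"fingers":0.8},
  {"tx":0,"ty":-0.5,"tz":0,"twist":0,"fingers":0.8},
  {"tx":0,"ty":-0.5,"tz":0,"twist":0,"fingers":0.8},
  {"tx":0,"ty":-0.5,"tz":0,"twist":0,"fingers":0.8},
  {"tx":0,"ty":-0.5,"tz":0,"twist":0,"fingers":0.8},
])

```text
time: 6.2
eef_pos: [438.0, 191.4, 70.3]
tcp_rot: [3.13, -0.002, 1.516]
ft_force: [27.9, -5.2, -24.4]
grip_width: 0.124
finger_force: 20.0
```

Request:
step_arm([
  {"tx":0,"ty":0.3,"tz":0,"twist":0,"fingers":0.8},
  {"tx":0,"ty":0.6,"tz":0,"twist":0,"fingers":0.8},
  {"tx":0,"ty":0.6,"tz":0,"twist":0,"fingers":3.8},
  {"tx":0,"ty":0.6,"tz":0,"twist":0,"fingers":3.8},
  {"tx":0,"ty":0.6,"tz":0,"twist":0,"fingers":3.8},
  {"tx":0,"ty":0.6,"tz":-4,"twist":0,"fingers":3.8},
  {"tx":0,"ty":0.6,"tz":-9,"twist":0,"fingers":3.8},
  {"tx":0,"ty":0.6,"tz":-11,"twist":0,"fingers":3.8},
])

```text
time: 7.2
eef_pos: [438.3, 191.2, 182.6]
tcp_rot: [3.139, -0.001, 1.515]
ft_force: [-0.5, 0.8, -1.8]
grip_width: 0.413
finger_force: 0.0
```

```bash
python3 - <<'E'
from h import *
import pickle
s=env.sense(); print(s['eef_pos'],s['tcp_rot'],s['ft_force'],s['time'])
f=grab('side','side1.png'); pickle.dump(f,open('side1.pkl','wb'))
i=f['image'][110:330,200:420]; cv2.imwrite('pics/c5.png',cv2.resize(i,None,fx=2.7,fy=2.7,interpolation=cv2.INTER_CUBIC))
E
```

```text
[438.34090686 191.16151934 182.5624062 ] [ 3.13869343e+00 -1.25374537e-03  1.51485660e+00] [-0.47052737  0.75600097 -1.78476017] 7.2
```

View pics/c5.png

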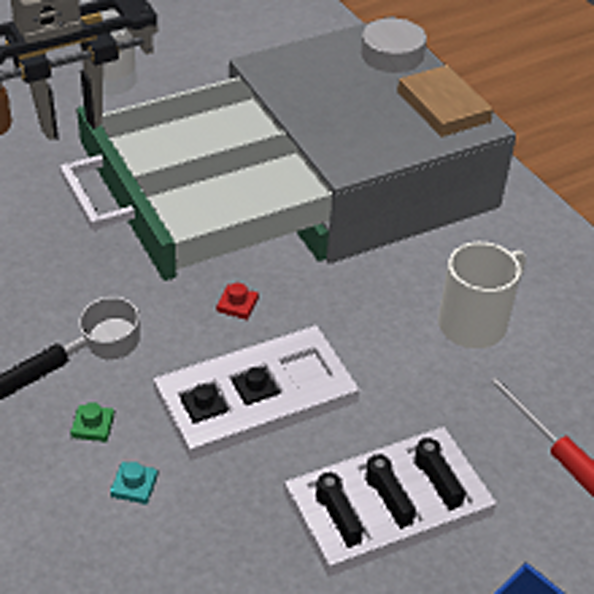

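The drawer is out at its stop (handle x = 438, as predicted for 190). All five castings are still in their cavities, so I'll plan the picks.

```bash
cat > plan.py <<'E'
from h import *
LM=[554.93,-275.43,-.106];FM=[508.1,-97.72,-.085]
yl,yf,yc=np.pi/2-.106,np.pi/2-.085,np.pi/2-.056
cur=(437.57,190.75,180,yc)
items=[('L0',loc(LM,(-54.5,0)),yl,(-140,62)),('L1',loc(LM,(-.7,0)),yl,(-95,62)),('L2',loc(LM,(54.5,0)),yl,(-50,62)),('F0',loc(FM,(-58,.2)),yf,(-135,-62)),('F1',loc(FM,(0,.5)),yf,(-75,-62))]
if __name__=='__main__':
  for n,p,y,t in items:
    a=(*p,160,y); b=(*loc(CAB,t),160,yc)
    print(n,'to pick',rel(cur,a),'to place',rel(a,b),a[:2],b[:2]); cur=b
E
python3 plan.py
```

```text
L0 to pick [-45.616   8.884   2.      0.05 ] to place [ 5.1886e+01 -3.1100e-01  0.0000e+00 -5.0000e-02] (np.float64(500.7358944198761), np.float64(-269.66381231918456)) (np.float64(552.5396482239601), np.float64(246.6087123389315))
L1 to pick [-5.2105e+01  3.0910e+00  0.0000e+00  5.0000e-02] to place [ 5.211e+01 -1.197e+00  0.000e+00 -5.000e-02] (np.float64(554.2339289191543), np.float64(-275.3559388738244)) (np.float64(597.4691066617125), np.float64(244.0900292524225))
L2 to pick [-5.2381e+01  4.1040e+00  0.0000e+00  5.0000e-02] to place [ 5.2335e+01 -2.2220e+00  0.0000e+00 -5.0000e-02] (np.float64(609.1241055801238), np.float64(-281.19618768081546)) (np.float64(642.3985650994651), np.float64(241.5713461659135))
F0 to pick [-3.4439e+01 -1.7307e+01  0.0000e+00  2.9000e-02] to place [22.286  8.164  0.    -0.029] (np.float64(450.32637841542765), np.float64(-92.59665646255941)) (np.float64(550.5914391008855), np.float64(122.52323985640126))
F1 to pick [-22.178  -3.008   0.      0.029] to place [22.43   8.361  0.    -0.029] (np.float64(508.14244884140123), np.float64(-97.22180516274885)) (np.float64(610.4973836845556), np.float64(119.16499574105595))
```

Request:
step_arm([
  {"tx":-5.7,"ty":1.1,"tz":0.2,"twist":0,"fingers":3.6},
  {"tx":-11.4,"ty":2.2,"tz":0.5,"twist":0,"fingers":3.6},
  {"tx":-17.1,"ty":3.3,"tz":0.7,"twist":0.01,"fingers":3.6},
  {"tx":-22.8,"ty":4.4,"tz":1,"twist":0.02,"fingers":3.6},
  {"tx":-28.5,"ty":5.5,"tz":1.3,"twist":0.03,"fingers":3.6},
  {"tx":-34.2,"ty":6.7,"tz":1.5,"twist":0.04,"fingers":3.6},
  {"tx":-39.9,"ty":7.8,"tz":1.8,"twist":0.05,"fingers":3.6},
  {"tx":-45.6,"ty":8.88,"tz":2,"twist":0.05,"fingers":3.6},
])

```text
time: 8.25
eef_pos: [500.0, -271.2, 158.9]
tcp_rot: [-3.14, -0.0, 1.464]
ft_force: [0.9, 1.0, -0.1]
grip_width: 0.392
finger_force: 0.0
```

```bash
python3 - <<'E'
from h import *
s=env.sense(); print(s['eef_pos'],s['tcp_rot'],s['ft_force'],s['time'])
f=grab('wrist','w2.png')
E
```

```text
[ 499.98629917 -271.16881706  158.8984648 ] [-3.14047126e+00 -4.50762646e-04  1.46446387e+00] [ 0.90557068  1.00843443 -0.11455531] 8.25
```

View pics/w2.png

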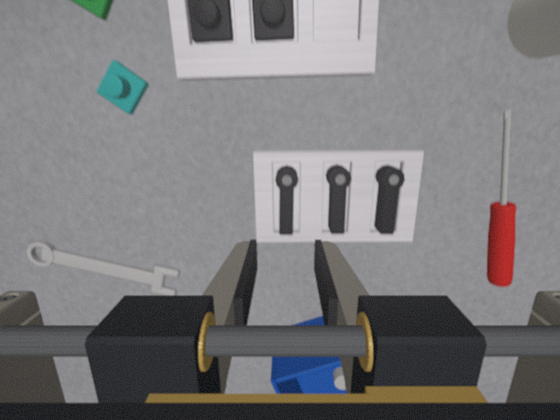

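The wrist view shows the first lever at (287,200), centred between the fingers at (252,·) and (318,·). Descending and gripping.

Request:
step_arm([
  {"tx":0,"ty":0,"tz":3,"twist":0,"fingers":3.6},
  {"tx":0,"ty":0,"tz":6,"twist":0,"fingers":3.6},
  {"tx":0,"ty":0,"tz":9,"twist":0,"fingers":3.6},
  {"tx":0,"ty":0,"tz":11,"twist":0,"fingers":3.6},
  {"tx":0,"ty":0,"tz":12.5,"twist":0,"fingers":3.6},
  {"tx":0,"ty":0,"tz":13.3,"twist":0,"fingers":3.6},
  {"tx":0,"ty":0,"tz":13.7,"twist":0,"fingers":3.6},
  {"tx":0,"ty":0,"tz":13.7,"twist":0,"fingers":3.6},
])

```text
time: 9.3
eef_pos: [500.8, -269.5, 23.2]
tcp_rot: [3.141, 0.0, 1.465]
ft_force: [0.6, 0.4, -0.2]
grip_width: 0.39
finger_force: 0.0
```

Request:
step_arm([
  {"tx":0,"ty":0,"tz":0,"twist":0,"fingers":0.8},
  {"tx":0,"ty":0,"tz":0,"twist":0,"fingers":0.8},
  {"tx":0,"ty":0,"tz":0,"twist":0,"fingers":0.8},
  {"tx":0,"ty":0,"tz":0,"twist":0,"fingers":0.8},
  {"tx":0,"ty":0,"tz":0,"twist":0,"fingers":0.8},
  {"tx":0,"ty":0,"tz":-0.5,"twist":0,"fingers":0.8},
  {"tx":0,"ty":0,"tz":-1.5,"twist":0,"fingers":0.8},
  {"tx":0,"ty":0,"tz":-2.5,"twist":0,"fingers":0.8},
], grip_force=25)

```text
time: 10.3
eef_pos: [500.6, -269.4, 48.7]
tcp_rot: [3.142, -0.0, 1.465]
ft_force: [0.5, -0.5, -1.2]
grip_width: 0.159
finger_force: 25.0
```

Request:
step_arm([
  {"tx":0,"ty":0,"tz":-5,"twist":0,"fingers":0.8},
  {"tx":2,"ty":0,"tz":-10,"twist":0,"fingers":0.8},
  {"tx":7,"ty":0,"tz":-11.2,"twist":0,"fingers":0.8},
  {"tx":12,"ty":0,"tz":-11.2,"twist":0,"fingers":0.8},
  {"tx":17,"ty":0,"tz":-11.2,"twist":0,"fingers":0.8},
  {"tx":22,"ty":0,"tz":-11.2,"twist":0,"fingers":0.8},
  {"tx":27,"ty":0,"tz":-11.2,"twist":0,"fingers":0.8},
  {"tx":32,"ty":0,"tz":-11.2,"twist":0,"fingers":0.8},
])

```text
time: 11.3
eef_pos: [534.5, 50.4, 160.8]
tcp_rot: [3.141, -0.0, 1.465]
ft_force: [0.3, -1.3, -0.6]
grip_width: 0.16
finger_force: 25.0
```

Request:
step_arm([
  {"tx":5,"ty":0,"tz":0,"twist":0,"fingers":0.8},
  {"tx":10,"ty":0,"tz":0,"twist":0,"fingers":0.8},
  {"tx":15,"ty":-0.1,"tz":0,"twist":-0.02,"fingers":0.8},
  {"tx":18.5,"ty":-0.3,"tz":0,"twist":-0.05,"fingers":0.8},
  {"tx":19.9,"ty":-0.3,"tz":0,"twist":-0.05,"fingers":0.8},
  {"tx":19.9,"ty":-0.3,"tz":1,"twist":-0.05,"fingers":0.8},
  {"tx":19.9,"ty":-0.3,"tz":2,"twist":-0.05,"fingers":0.8},
  {"tx":19.9,"ty":-0.3,"tz":3,"twist":-0.05,"fingers":0.8},
])

```text
time: 12.3
eef_pos: [552.2, 245.7, 129.0]
tcp_rot: [-3.141, 0.001, 1.513]
ft_force: [-0.3, 0.1, -0.6]
grip_width: 0.162
finger_force: 25.0
```

Request:
step_arm([
  {"tx":0,"ty":0,"tz":1.5,"twist":0,"fingers":0.8},
  {"tx":0,"ty":0,"tz":3,"twist":0,"fingers":0.8},
  {"tx":0,"ty":0,"tz":4.5,"twist":0,"fingers":0.8},
  {"tx":0,"ty":0,"tz":5.4,"twist":0,"fingers":0.8},
  {"tx":0,"ty":0,"tz":5.8,"twist":0,"fingers":0.8},
  {"tx":0,"ty":0,"tz":5.8,"twist":0,"fingers":0.8},
  {"tx":0,"ty":0,"tz":5.8,"twist":0,"fingers":2.8},
  {"tx":0,"ty":0,"tz":5.8,"twist":0,"fingers":2.8},
])

```text
time: 13.3
eef_pos: [552.7, 247.1, 72.3]
tcp_rot: [3.141, -0.0, 1.515]
ft_force: [-0.4, 0.1, 0.4]
grip_width: 0.304
finger_force: 0.0
```

Request:
step_arm([
  {"tx":0,"ty":0,"tz":0,"twist":0,"fingers":2.8},
  {"tx":0,"ty":0,"tz":-2,"twist":0,"fingers":2.8},
  {"tx":0,"ty":0,"tz":-5,"twist":0,"fingers":2.8},
  {"tx":0,"ty":0,"tz":-8.8,"twist":0,"fingers":3.6},
  {"tx":-5,"ty":0.3,"tz":-8.8,"twist":0,"fingers":3.6},
  {"tx":-10,"ty":0.6,"tz":-8.8,"twist":0,"fingers":3.6},
  {"tx":-15,"ty":0.9,"tz":-8.8,"twist":0,"fingers":3.6},
  {"tx":-20,"ty":1.1,"tz":-8.8,"twist":0,"fingers":3.6},
])

```text
time: 14.3
eef_pos: [552.3, 45.2, 160.3]
tcp_rot: [3.141, -0.0, 1.515]
ft_force: [0.7, 0.3, 0.3]
grip_width: 0.39
finger_force: 0.0
```

Request:
step_arm([
  {"tx":-5,"ty":0.3,"tz":0,"twist":0,"fingers":3.6},
  {"tx":-10,"ty":0.6,"tz":0,"twist":0,"fingers":3.6},
  {"tx":-15,"ty":0.9,"tz":0,"twist":0,"fingers":3.6},
  {"tx":-20,"ty":1.2,"tz":0,"twist":0,"fingers":3.6},
  {"tx":-25,"ty":1.6,"tz":0,"twist":0.02,"fingers":3.6},
  {"tx":-30,"ty":1.9,"tz":0,"twist":0.05,"fingers":3.6},
  {"tx":-32.1,"ty":1.99,"tz":0,"twist":0.05,"fingers":3.6},
  {"tx":-32.1,"ty":1.99,"tz":0,"twist":0.05,"fingers":3.6},
])

```text
time: 15.3
eef_pos: [554.0, -275.5, 159.8]
tcp_rot: [-3.141, -0.0, 1.463]
ft_force: [-0.6, 0.9, 0.3]
grip_width: 0.393
finger_force: 0.0
```

```bash
python3 - <<'E'
from h import *
s=env.sense(); print(s['eef_pos'],s['tcp_rot'],s['ft_force'],s['time'])
a=grab('wrist')['image']; b=grab('side')['image']; cv2.imwrite('pics/m1.png',np.hstack([a[0:300,80:480],b[110:410,180:580]]))
E
```

```text
[ 553.96904827 -275.51818515  159.79062211] [-3.14137131e+00 -3.11718529e-04  1.46333725e+00] [-0.56841737  0.92848435  0.2987577 ] 15.3
```

View pics/m1.png

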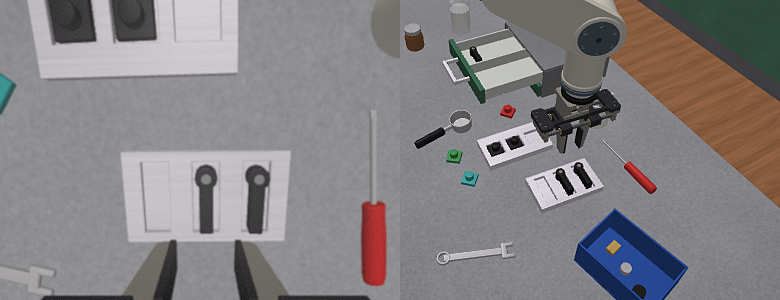

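The picture shows the first lever in the drawer's left compartment, and the second centred between the fingers at (206,200) in the crop. On to the next grasp.

Request:
step_arm([
  {"tx":0,"ty":0,"tz":3,"twist":0,"fingers":3.6},
  {"tx":0,"ty":0,"tz":6,"twist":0,"fingers":3.6},
  {"tx":0,"ty":0,"tz":9,"twist":0,"fingers":3.6},
  {"tx":0,"ty":0,"tz":11,"twist":0,"fingers":3.6},
  {"tx":0,"ty":0,"tz":12.5,"twist":0,"fingers":3.6},
  {"tx":0,"ty":0,"tz":13.3,"twist":0,"fingers":3.6},
  {"tx":0,"ty":0,"tz":13.7,"twist":0,"fingers":3.6},
  {"tx":0,"ty":0,"tz":13.7,"twist":0,"fingers":3.6},
])

```text
time: 16.4
eef_pos: [554.4, -275.1, 23.3]
tcp_rot: [3.141, 0.0, 1.465]
ft_force: [-0.2, 0.4, 1.0]
grip_width: 0.392
finger_force: 0.0
```

Request:
step_arm([
  {"tx":0,"ty":0,"tz":0,"twist":0,"fingers":0.8},
  {"tx":0,"ty":0,"tz":0,"twist":0,"fingers":0.8},
  {"tx":0,"ty":0,"tz":0,"twist":0,"fingers":0.8},
  {"tx":0,"ty":0,"tz":0,"twist":0,"fingers":0.8},
  {"tx":0,"ty":0,"tz":0,"twist":0,"fingers":0.8},
  {"tx":0,"ty":0,"tz":-0.5,"twist":0,"fingers":0.8},
  {"tx":0,"ty":0,"tz":-1.5,"twist":0,"fingers":0.8},
  {"tx":0,"ty":0,"tz":-2.5,"twist":0,"fingers":0.8},
])

```text
time: 17.4
eef_pos: [554.2, -274.9, 48.7]
tcp_rot: [3.142, -0.0, 1.465]
ft_force: [-0.4, -0.5, 0.3]
grip_width: 0.16
finger_force: 25.0
```

Request:
step_arm([
  {"tx":0,"ty":0,"tz":-5,"twist":0,"fingers":0.8},
  {"tx":2,"ty":0,"tz":-10,"twist":0,"fingers":0.8},
  {"tx":7,"ty":0,"tz":-11.2,"twist":0,"fingers":0.8},
  {"tx":12,"ty":0,"tz":-11.2,"twist":0,"fingers":0.8},
  {"tx":17,"ty":0,"tz":-11.2,"twist":0,"fingers":0.8},
  {"tx":22,"ty":0,"tz":-11.2,"twist":0,"fingers":0.8},
  {"tx":27,"ty":0,"tz":-11.2,"twist":0,"fingers":0.8},
  {"tx":32,"ty":0,"tz":-11.2,"twist":0,"fingers":0.8},
])

```text
time: 18.4
eef_pos: [588.2, 44.9, 160.8]
tcp_rot: [3.141, -0.0, 1.465]
ft_force: [0.2, 0.2, -1.1]
grip_width: 0.155
finger_force: 25.0
```

Request:
step_arm([
  {"tx":5,"ty":0,"tz":0,"twist":0,"fingers":0.8},
  {"tx":10,"ty":-0.4,"tz":0,"twist":0,"fingers":0.8},
  {"tx":15,"ty":-0.8,"tz":0,"twist":-0.02,"fingers":0.8},
  {"tx":18.5,"ty":-1.2,"tz":0,"twist":-0.05,"fingers":0.8},
  {"tx":20.1,"ty":-1.2,"tz":0,"twist":-0.05,"fingers":0.8},
  {"tx":20.1,"ty":-1.2,"tz":1,"twist":-0.05,"fingers":0.8},
  {"tx":20.1,"ty":-1.2,"tz":2,"twist":-0.05,"fingers":0.8},
  {"tx":20.1,"ty":-1.2,"tz":3,"twist":-0.05,"fingers":0.8},
])

```text
time: 19.4
eef_pos: [597.2, 243.0, 128.9]
tcp_rot: [-3.141, 0.001, 1.513]
ft_force: [-0.2, -0.1, -0.9]
grip_width: 0.16
finger_force: 25.0
```

Request:
step_arm([
  {"tx":0,"ty":0,"tz":1.5,"twist":0,"fingers":0.8},
  {"tx":0,"ty":0,"tz":3,"twist":0,"fingers":0.8},
  {"tx":0,"ty":0,"tz":4.5,"twist":0,"fingers":0.8},
  {"tx":0,"ty":0,"tz":5.4,"twist":0,"fingers":0.8},
  {"tx":0,"ty":0,"tz":5.8,"twist":0,"fingers":0.8},
  {"tx":0,"ty":0,"tz":5.8,"twist":0,"fingers":0.8},
  {"tx":0,"ty":0,"tz":5.8,"twist":0,"fingers":2.4},
  {"tx":0,"ty":0,"tz":5.8,"twist":0,"fingers":2.4},
])

```text
time: 20.4
eef_pos: [597.6, 244.5, 72.3]
tcp_rot: [3.141, -0.0, 1.515]
ft_force: [-0.0, -0.1, 0.6]
grip_width: 0.263
finger_force: 0.0
```

Request:
step_arm([
  {"tx":0,"ty":0,"tz":0,"twist":0,"fingers":2.4},
  {"tx":0,"ty":0,"tz":-2,"twist":0,"fingers":2.4},
  {"tx":0,"ty":0,"tz":-5,"twist":0,"fingers":2.4},
  {"tx":0,"ty":0,"tz":-8.8,"twist":0,"fingers":3.6},
  {"tx":-5,"ty":0.3,"tz":-8.8,"twist":0,"fingers":3.6},
  {"tx":-10,"ty":0.6,"tz":-8.8,"twist":0,"fingers":3.6},
  {"tx":-15,"ty":0.9,"tz":-8.8,"twist":0,"fingers":3.6},
  {"tx":-20,"ty":1.1,"tz":-8.8,"twist":0,"fingers":3.6},
])

```text
time: 21.4
eef_pos: [597.6, 42.7, 161.7]
tcp_rot: [3.14, -0.0, 1.515]
ft_force: [0.5, -0.2, 0.3]
grip_width: 0.393
finger_force: 0.0
```

Request:
step_arm([
  {"tx":-5,"ty":0.5,"tz":0,"twist":0,"fingers":3.6},
  {"tx":-10,"ty":1,"tz":0,"twist":0,"fingers":3.6},
  {"tx":-15,"ty":1.5,"tz":0,"twist":0,"fingers":3.6},
  {"tx":-20,"ty":2,"tz":0,"twist":0,"fingers":3.6},
  {"tx":-25,"ty":2.5,"tz":0,"twist":0.02,"fingers":3.6},
  {"tx":-30,"ty":2.8,"tz":0,"twist":0.05,"fingers":3.6},
  {"tx":-32.4,"ty":3,"tz":0,"twist":0.05,"fingers":3.6},
  {"tx":-32.4,"ty":3,"tz":0,"twist":0.05,"fingers":3.6},
])

```text
time: 22.4
eef_pos: [609.1, -282.2, 160.7]
tcp_rot: [3.141, 0.0, 1.463]
ft_force: [-0.3, -0.0, -0.5]
grip_width: 0.393
finger_force: 0.0
```

```bash
python3 - <<'E'
from h import *
a=grab('wrist')['image']; b=grab('side')['image']; cv2.imwrite('pics/m2.png',np.hstack([a[0:300,80:480],b[110:410,180:580]]))
E
```

```text
(no output)
```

View pics/m2.png

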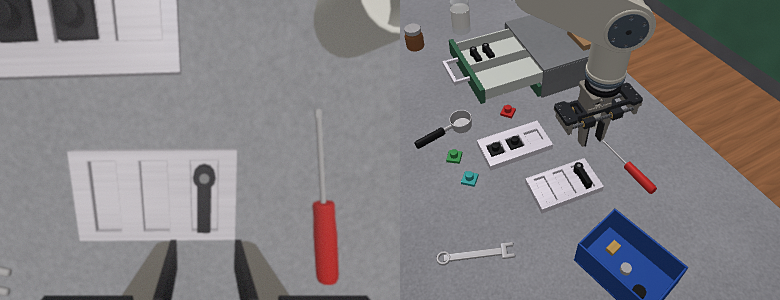

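Two levers lie in the left compartment, and the third is centred between the fingers (205,200).

Request:
step_arm([
  {"tx":0,"ty":0,"tz":3,"twist":0,"fingers":3.6},
  {"tx":0,"ty":0,"tz":6,"twist":0,"fingers":3.6},
  {"tx":0,"ty":0,"tz":9,"twist":0,"fingers":3.6},
  {"tx":0,"ty":0,"tz":11,"twist":0,"fingers":3.6},
  {"tx":0,"ty":0,"tz":12.5,"twist":0,"fingers":3.6},
  {"tx":0,"ty":0,"tz":13.3,"twist":0,"fingers":3.6},
  {"tx":0,"ty":0,"tz":13.7,"twist":0,"fingers":3.6},
  {"tx":0,"ty":0,"tz":13.7,"twist":0,"fingers":3.6},
])

```text
time: 23.5
eef_pos: [609.2, -281.2, 23.3]
tcp_rot: [3.141, 0.0, 1.465]
ft_force: [-0.5, 0.5, 0.0]
grip_width: 0.397
finger_force: 0.0
```

Request:
step_arm([
  {"tx":0,"ty":0,"tz":0,"twist":0,"fingers":0.8},
  {"tx":0,"ty":0,"tz":0,"twist":0,"fingers":0.8},
  {"tx":0,"ty":0,"tz":0,"twist":0,"fingers":0.8},
  {"tx":0,"ty":0,"tz":0,"twist":0,"fingers":0.8},
  {"tx":0,"ty":0,"tz":0,"twist":0,"fingers":0.8},
  {"tx":0,"ty":0,"tz":-0.5,"twist":0,"fingers":0.8},
  {"tx":0,"ty":0,"tz":-1.5,"twist":0,"fingers":0.8},
  {"tx":0,"ty":0,"tz":-2.5,"twist":0,"fingers":0.8},
])

```text
time: 24.5
eef_pos: [609.1, -281.0, 48.7]
tcp_rot: [3.142, -0.0, 1.465]
ft_force: [0.5, 0.7, 0.3]
grip_width: 0.161
finger_force: 25.0
```

Request:
step_arm([
  {"tx":0,"ty":0,"tz":-5,"twist":0,"fingers":0.8},
  {"tx":2,"ty":0,"tz":-10,"twist":0,"fingers":0.8},
  {"tx":7,"ty":-0.3,"tz":-11.2,"twist":0,"fingers":0.8},
  {"tx":12,"ty":-0.6,"tz":-11.2,"twist":0,"fingers":0.8},
  {"tx":17,"ty":-0.9,"tz":-11.2,"twist":0,"fingers":0.8},
  {"tx":22,"ty":-1.2,"tz":-11.2,"twist":0,"fingers":0.8},
  {"tx":27,"ty":-1.5,"tz":-11.2,"twist":0,"fingers":0.8},
  {"tx":32,"ty":-1.8,"tz":-11.2,"twist":0,"fingers":0.8},
])

```text
time: 25.5
eef_pos: [625.0, 40.7, 160.9]
tcp_rot: [3.141, -0.0, 1.465]
ft_force: [0.9, 0.1, -0.3]
grip_width: 0.158
finger_force: 25.0
```

Request:
step_arm([
  {"tx":5,"ty":-0.4,"tz":0,"twist":0,"fingers":0.8},
  {"tx":10,"ty":-0.4,"tz":0,"twist":0,"fingers":0.8},
  {"tx":15,"ty":-0.4,"tz":0,"twist":-0.02,"fingers":0.8},
  {"tx":18.5,"ty":-0.4,"tz":0,"twist":-0.05,"fingers":0.8},
  {"tx":20.3,"ty":-0.4,"tz":0,"twist":-0.05,"fingers":0.8},
  {"tx":20.3,"ty":-0.4,"tz":1,"twist":-0.05,"fingers":0.8},
  {"tx":20.3,"ty":-0.4,"tz":2,"twist":-0.05,"fingers":0.8},
  {"tx":20.3,"ty":-0.4,"tz":3,"twist":-0.05,"fingers":0.8},
])

```text
time: 26.5
eef_pos: [642.2, 239.8, 128.9]
tcp_rot: [-3.141, 0.001, 1.513]
ft_force: [-1.5, -1.4, 0.2]
grip_width: 0.162
finger_force: 25.0
```

Request:
step_arm([
  {"tx":0,"ty":0,"tz":1.5,"twist":0,"fingers":0.8},
  {"tx":0,"ty":0,"tz":3,"twist":0,"fingers":0.8},
  {"tx":0,"ty":0,"tz":4.5,"twist":0,"fingers":0.8},
  {"tx":0,"ty":0,"tz":5.4,"twist":0,"fingers":0.8},
  {"tx":0,"ty":0,"tz":5.8,"twist":0,"fingers":0.8},
  {"tx":0,"ty":0,"tz":5.8,"twist":0,"fingers":0.8},
  {"tx":0,"ty":0,"tz":5.8,"twist":0,"fingers":2.4},
  {"tx":0,"ty":0,"tz":5.8,"twist":0,"fingers":2.4},
])

```text
time: 27.5
eef_pos: [642.6, 241.5, 72.3]
tcp_rot: [3.141, -0.0, 1.515]
ft_force: [-0.4, 0.2, 0.4]
grip_width: 0.259
finger_force: 0.0
```

Request:
step_arm([
  {"tx":0,"ty":0,"tz":0,"twist":0,"fingers":2.4},
  {"tx":0,"ty":0,"tz":-2,"twist":0,"fingers":2.4},
  {"tx":0,"ty":0,"tz":-5,"twist":0,"fingers":2.4},
  {"tx":0,"ty":0,"tz":-8.8,"twist":0,"fingers":4},
  {"tx":-3.5,"ty":-1.7,"tz":-8.8,"twist":0,"fingers":4},
  {"tx":-7,"ty":-3.5,"tz":-8.8,"twist":0,"fingers":4},
  {"tx":-10.5,"ty":-5.2,"tz":-8.8,"twist":0,"fingers":4},
  {"tx":-14,"ty":-7,"tz":-8.8,"twist":0,"fingers":4},
])

```text
time: 28.5
eef_pos: [564.6, 104.6, 161.6]
tcp_rot: [3.14, -0.0, 1.515]
ft_force: [-0.2, -0.1, -0.7]
grip_width: 0.435
finger_force: 0.0
```

Request:
step_arm([
  {"tx":-4,"ty":-2,"tz":0,"twist":0,"fingers":4},
  {"tx":-8,"ty":-4,"tz":0,"twist":0,"fingers":4},
  {"tx":-12,"ty":-6,"tz":0,"twist":0,"fingers":4},
  {"tx":-16,"ty":-8,"tz":0,"twist":0,"fingers":4},
  {"tx":-20,"ty":-10,"tz":0,"twist":0.03,"fingers":4},
  {"tx":-20.4,"ty":-10.3,"tz":0,"twist":0.03,"fingers":4},
  {"tx":-20.4,"ty":-10.3,"tz":0,"twist":0.03,"fingers":4},
  {"tx":-20.4,"ty":-10.3,"tz":0,"twist":0.03,"fingers":4},
])

```text
time: 29.5
eef_pos: [451.3, -91.8, 160.5]
tcp_rot: [3.141, -0.0, 1.486]
ft_force: [-0.5, -0.4, -0.8]
grip_width: 0.439
finger_force: 0.0
```

```bash
python3 - <<'E'
from h import *
a=grab('wrist')['image']; b=grab('side')['image']; cv2.imwrite('pics/m3.png',np.hstack([a[0:300,80:480],b[110:410,180:580]]))
E
```

```text
(no output)
```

View pics/m3.png

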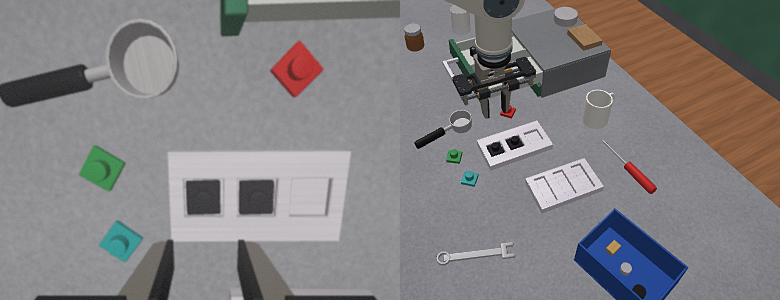

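The lever mould is empty. The first black foot at (203,195) sits between the fingers, and the turquoise and green look-alikes are left of it on the bench. Gripping the boss.

Request:
step_arm([
  {"tx":0,"ty":0,"tz":3,"twist":0,"fingers":4},
  {"tx":0,"ty":0,"tz":6,"twist":0,"fingers":4},
  {"tx":0,"ty":0,"tz":9,"twist":0,"fingers":4},
  {"tx":0,"ty":0,"tz":11,"twist":0,"fingers":4},
  {"tx":0,"ty":0,"tz":12.5,"twist":0,"fingers":4},
  {"tx":0,"ty":0,"tz":13.3,"twist":0,"fingers":4},
  {"tx":0,"ty":0,"tz":13.7,"twist":0,"fingers":4},
  {"tx":0,"ty":0,"tz":13.7,"twist":0,"fingers":4},
])

```text
time: 30.6
eef_pos: [450.7, -92.4, 23.2]
tcp_rot: [3.141, 0.0, 1.485]
ft_force: [-0.0, 0.2, -0.5]
grip_width: 0.434
finger_force: 0.0
```

Request:
step_arm([
  {"tx":0,"ty":0,"tz":0,"twist":0,"fingers":1.5},
  {"tx":0,"ty":0,"tz":0,"twist":0,"fingers":1.5},
  {"tx":0,"ty":0,"tz":0,"twist":0,"fingers":1.5},
  {"tx":0,"ty":0,"tz":0,"twist":0,"fingers":1.5},
  {"tx":0,"ty":0,"tz":0,"twist":0,"fingers":1.5},
  {"tx":0,"ty":0,"tz":-0.5,"twist":0,"fingers":1.5},
  {"tx":0,"ty":0,"tz":-1.5,"twist":0,"fingers":1.5},
  {"tx":0,"ty":0,"tz":-2.5,"twist":0,"fingers":1.5},
])

```text
time: 31.6
eef_pos: [450.5, -92.5, 48.7]
tcp_rot: [3.141, 0.0, 1.485]
ft_force: [-0.5, 0.4, -0.9]
grip_width: 0.231
finger_force: 25.0
```

Request:
step_arm([
  {"tx":0,"ty":0,"tz":-5,"twist":0,"fingers":1.5},
  {"tx":0,"ty":0,"tz":-11.2,"twist":0,"fingers":1.5},
  {"tx":4,"ty":1.5,"tz":-11.2,"twist":0,"fingers":1.5},
  {"tx":8,"ty":3,"tz":-11.2,"twist":0,"fingers":1.5},
  {"tx":12,"ty":4.5,"tz":-11.2,"twist":0,"fingers":1.5},
  {"tx":16,"ty":6,"tz":-11.2,"twist":0,"fingers":1.5},
  {"tx":20,"ty":7.4,"tz":-11.2,"twist":-0.03,"fingers":1.5},
  {"tx":22.3,"ty":8.15,"tz":-11.2,"twist":-0.03,"fingers":1.5},
])

```text
time: 32.6
eef_pos: [551.4, 124.4, 160.5]
tcp_rot: [3.141, -0.0, 1.516]
ft_force: [-1.0, -0.1, -1.0]
grip_width: 0.226
finger_force: 25.0
```

Request:
step_arm([
  {"tx":0,"ty":0,"tz":2,"twist":0,"fingers":1.5},
  {"tx":0,"ty":0,"tz":4,"twist":0,"fingers":1.5},
  {"tx":0,"ty":0,"tz":6,"twist":0,"fingers":1.5},
  {"tx":0,"ty":0,"tz":7.5,"twist":0,"fingers":1.5},
  {"tx":0,"ty":0,"tz":8.4,"twist":0,"fingers":1.5},
  {"tx":0,"ty":0,"tz":8.8,"twist":0,"fingers":1.5},
  {"tx":0,"ty":0,"tz":8.8,"twist":0,"fingers":1.5},
  {"tx":0,"ty":0,"tz":8.8,"twist":0,"fingers":3.4},
])

```text
time: 33.6
eef_pos: [551.3, 122.8, 72.5]
tcp_rot: [3.141, -0.0, 1.515]
ft_force: [0.6, -0.5, -0.5]
grip_width: 0.316
finger_force: 0.0
```

Request:
step_arm([
  {"tx":0,"ty":0,"tz":0,"twist":0,"fingers":3.4},
  {"tx":0,"ty":0,"tz":0,"twist":0,"fingers":3.4},
  {"tx":0,"ty":0,"tz":-3,"twist":0,"fingers":3.4},
  {"tx":0,"ty":0,"tz":-8.8,"twist":0,"fingers":4},
  {"tx":-5,"ty":-0.7,"tz":-8.8,"twist":0,"fingers":4},
  {"tx":-10,"ty":-1.4,"tz":-8.8,"twist":0,"fingers":4},
  {"tx":-15,"ty":-2.1,"tz":-8.8,"twist":0,"fingers":4},
  {"tx":-20,"ty":-2.7,"tz":-8.8,"twist":0,"fingers":4},
])

```text
time: 34.6
eef_pos: [512.3, -76.9, 160.3]
tcp_rot: [3.141, 0.0, 1.515]
ft_force: [0.9, -0.2, -0.0]
grip_width: 0.438
finger_force: 0.0
```

Request:
step_arm([
  {"tx":-2.2,"ty":-0.3,"tz":0,"twist":0.03,"fingers":4},
  {"tx":-2.2,"ty":-0.3,"tz":0,"twist":0.03,"fingers":4},
  {"tx":-2.2,"ty":-0.3,"tz":0,"twist":0.03,"fingers":4},
  {"tx":-2.2,"ty":-0.3,"tz":0,"twist":0.03,"fingers":4},
  {"tx":-2.2,"ty":-0.3,"tz":0,"twist":0.03,"fingers":4},
  {"tx":-2.2,"ty":-0.3,"tz":0,"twist":0.03,"fingers":4},
  {"tx":-2.2,"ty":-0.3,"tz":0,"twist":0.03,"fingers":4},
  {"tx":-2.2,"ty":-0.3,"tz":0,"twist":0.03,"fingers":4},
])

```text
time: 35.6
eef_pos: [508.5, -97.2, 160.0]
tcp_rot: [3.142, 0.0, 1.485]
ft_force: [-0.4, 0.1, -0.0]
grip_width: 0.44
finger_force: 0.0
```

```bash
python3 - <<'E'
from h import *
a=grab('wrist')['image']; b=grab('side')['image']; cv2.imwrite('pics/m4.png',np.hstack([a[0:300,80:480],b[110:410,180:580]]))
E
```

```text
(no output)
```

View pics/m4.png

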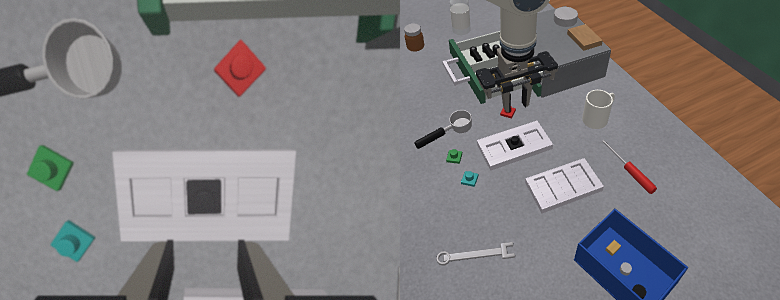

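Only the last foot remains, at (204,195), centred between the fingers.

Request:
step_arm([
  {"tx":0,"ty":0,"tz":3,"twist":0,"fingers":4},
  {"tx":0,"ty":0,"tz":6,"twist":0,"fingers":4},
  {"tx":0,"ty":0,"tz":9,"twist":0,"fingers":4},
  {"tx":0,"ty":0,"tz":11,"twist":0,"fingers":4},
  {"tx":0,"ty":0,"tz":12.5,"twist":0,"fingers":4},
  {"tx":0,"ty":0,"tz":13.3,"twist":0,"fingers":4},
  {"tx":0,"ty":0,"tz":13.7,"twist":0,"fingers":4},
  {"tx":0,"ty":0,"tz":13.7,"twist":0,"fingers":4},
])

```text
time: 36.7
eef_pos: [508.7, -97.3, 23.2]
tcp_rot: [3.141, 0.0, 1.485]
ft_force: [0.2, 0.1, -0.4]
grip_width: 0.438
finger_force: 0.0
```

Request:
step_arm([
  {"tx":0,"ty":0,"tz":0,"twist":0,"fingers":1.5},
  {"tx":0,"ty":0,"tz":0,"twist":0,"fingers":1.5},
  {"tx":0,"ty":0,"tz":0,"twist":0,"fingers":1.5},
  {"tx":0,"ty":0,"tz":0,"twist":0,"fingers":1.5},
  {"tx":0,"ty":0,"tz":0,"twist":0,"fingers":1.5},
  {"tx":0,"ty":0,"tz":-0.5,"twist":0,"fingers":1.5},
  {"tx":0,"ty":0,"tz":-1.5,"twist":0,"fingers":1.5},
  {"tx":0,"ty":0,"tz":-2.5,"twist":0,"fingers":1.5},
])

```text
time: 37.7
eef_pos: [508.5, -97.3, 48.7]
tcp_rot: [3.141, 0.0, 1.485]
ft_force: [1.2, 0.6, 0.2]
grip_width: 0.228
finger_force: 25.0
```

Request:
step_arm([
  {"tx":0,"ty":0,"tz":-5,"twist":0,"fingers":1.5},
  {"tx":0,"ty":0,"tz":-11.2,"twist":0,"fingers":1.5},
  {"tx":4,"ty":1.5,"tz":-11.2,"twist":0,"fingers":1.5},
  {"tx":8,"ty":3,"tz":-11.2,"twist":0,"fingers":1.5},
  {"tx":12,"ty":4.5,"tz":-11.2,"twist":0,"fingers":1.5},
  {"tx":16,"ty":6,"tz":-11.2,"twist":0,"fingers":1.5},
  {"tx":20,"ty":7.5,"tz":-11.2,"twist":-0.03,"fingers":1.5},
  {"tx":22.4,"ty":8.35,"tz":-11.2,"twist":-0.03,"fingers":1.5},
])

```text
time: 38.7
eef_pos: [611.5, 120.5, 160.6]
tcp_rot: [3.141, -0.0, 1.516]
ft_force: [-0.3, 0.1, -0.2]
grip_width: 0.228
finger_force: 25.0
```

Request:
step_arm([
  {"tx":0,"ty":0,"tz":2,"twist":0,"fingers":1.5},
  {"tx":0,"ty":0,"tz":4,"twist":0,"fingers":1.5},
  {"tx":0,"ty":0,"tz":6,"twist":0,"fingers":1.5},
  {"tx":0,"ty":0,"tz":7.5,"twist":0,"fingers":1.5},
  {"tx":0,"ty":0,"tz":8.4,"twist":0,"fingers":1.5},
  {"tx":0,"ty":0,"tz":8.8,"twist":0,"fingers":1.5},
  {"tx":0,"ty":0,"tz":8.8,"twist":0,"fingers":1.5},
  {"tx":0,"ty":0,"tz":8.8,"twist":0,"fingers":3.4},
])

```text
time: 39.7
eef_pos: [611.3, 118.9, 72.6]
tcp_rot: [3.141, -0.0, 1.515]
ft_force: [-0.4, 0.8, 0.6]
grip_width: 0.313
finger_force: 0.0
```

Request:
step_arm([
  {"tx":0,"ty":0,"tz":0,"twist":0,"fingers":3.4},
  {"tx":0,"ty":0,"tz":0,"twist":0,"fingers":3.4},
  {"tx":0,"ty":0,"tz":-3,"twist":0,"fingers":3.4},
  {"tx":0,"ty":0,"tz":-8.8,"twist":0,"fingers":4},
  {"tx":1.5,"ty":-4.5,"tz":-8.8,"twist":0,"fingers":4},
  {"tx":3,"ty":-9,"tz":-8.8,"twist":0,"fingers":4},
  {"tx":4.5,"ty":-13.5,"tz":-8.8,"twist":0,"fingers":4},
  {"tx":6.2,"ty":-17.65,"tz":-8.8,"twist":0,"fingers":4},
])

```text
time: 40.7
eef_pos: [436.7, 190.9, 160.2]
tcp_rot: [3.141, -0.0, 1.514]
ft_force: [0.4, -0.1, 0.6]
grip_width: 0.434
finger_force: 0.0
```

```bash
python3 - <<'E'
from h import *
s=env.sense(); print(s['eef_pos'],s['tcp_rot'])
a=grab('scene')['image'][130:400,170:400]; b=grab('side')['image'][100:370,180:430]; cv2.imwrite('pics/m5.png',cv2.resize(np.hstack([a,b]),None,fx=1.66,fy=1.66,interpolation=cv2.INTER_CUBIC))
E
```

```text
[436.68565541 190.85038617 160.19849035] [ 3.14122552e+00 -2.62436015e-04  1.51438716e+00]
```

View pics/m5.png

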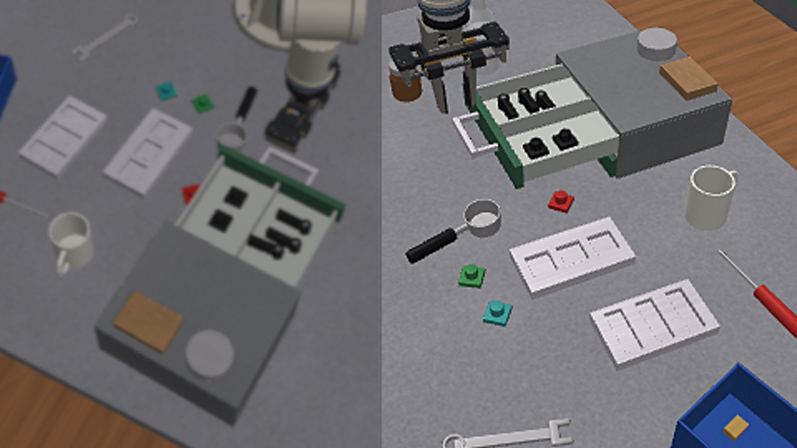

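The overview shows three levers left and two feet right, the moulds empty and the look-alikes untouched. One lever seems to have been knocked towards its neighbour, so I'll check numerically that it lies flat.

```bash
python3 - <<'E'
from h import *
import pickle
for n,(x,y,w,h) in {'side':(246,146,46,34),'scene':(310,250,60,50)}.items():
    f=grab(n); pickle.dump(f,open(n+'2.pkl','wb'))
    g=cv2.cvtColor(f['image'],cv2.COLOR_BGR2GRAY)[y:y+h,x:x+w]
    print(n,x,y)
    for i,r in enumerate(g): print(y+i,''.join('#' if v<28 else '+' if v<45 else '-' if v<75 else '.' if v<110 else ' ' for v in r))
E
```

```text
side 246 146
146                   ............................
147               .............................   
148           ..............................      
149        .............................          
150    .............................              
151 .............................                 
152 .................     ...                     
153 ................ -#+#+.                       
154 ................-#.  ++      ..               
155 ....... ......  +#- .##.   .#--+-             
156 ....  --...     +#+++##.   #-  -#             
157 ... -#--+#      +###+##-  .##--##-            
158 ...-#-  .##     +###++##  .##++###            
159     ##--###     .####++##  ####++##           
160     ##++##+     .#####+##+ ####++##+          
161     ###++##     .#####++##+#####++##+         
162     ####++##.    .+####+++#######++##-        
163     ####+++#+      .####++++######+###-       
164     +####++##       +###++++#-####### .    ...
165     .#####++##.      ######## .## .    .......
166       +###+++#+      .#######       ..........
167        .###+
[... 3210 characters left out ...]
.                                    .............
290 .............                                 ..............
291 ..............                                ..............
292 ................                             ...............
293 ..................                           ...............
294 ....................                        ................
295 ......................                     .................
296 ........................                   .................
297 ..........................                ..................
298 ............................              ..................
299 ..............................           ...................
```

```bash
python3 - <<'E'
from h import *
import pickle
D=pickle.load(open('side2.pkl','rb'));S=pickle.load(open('scene2.pkl','rb'))
def inv(q): return (R.from_euler('z',-CAB[2]).as_matrix()[:2,:2]@(np.array(q)-CAB[:2])).round(1)
for z in (78,84,96,104):
  print(z,'side',[inv(p[:2]).tolist() for p in px2w(D,[(252.5,158),(265,155),(276.5,156.3)],z)],'scene',[inv(p[:2]).tolist() for p in px2w(S,[(355.5,264.7),(349.5,275.7),(341,279.7)],z)])
# template test: render lever flat at pose, compare with dark mask; fit pose per lever via IoU in both views
from scipy.optimize import minimize
def pts(z0):
    bar=[(-36,-7.5),(24,-7.5),(24,7.5),(-36,7.5)]
    hub=[(24+12*np.cos(a),12*np.sin(a)) for a in np.linspace(0,6.28,20)]
    return [np.array([(x,y,z) for x,y in s for z in (z0,z0+26)]) for s in (bar,hub)]
def mask(f,poses,z0=58):
    k=8; m=np.zeros((60*k,70*k),np.uint8); o=OFF[id(f)]
    for p in poses:
        c,s=np.cos(p[2]),np.sin(p[2])
        for q in pts(z0):
            l=np.c_[c*q[:,0]-s*q[:,1]+p[0],s*q[:,0]+c*q[:,1]+p[1]]
            w=np.array([[*loc(CAB,a),b] for a,b in zip(l,q[:,2])])
            h=cv2.convexHull(((w2px(f,w)-o+.5)*k).astype(np.int32)); cv2.fillConvexPoly(m,h,255)
    return cv2.resize(m,(70,60),interpolation=cv2.INTER_AREA)/255.
OFF={id(D):np.array([240,140]),id(S):np.array([305,246])}
def dark(f):
    o=OFF[id(f)]; g=cv2.cvtColor(f['image'],cv2.COLOR_BGR2GRAY)[o[1]:o[1]+60,o[0]:o[0]+70].astype(float)
    return np.clip((140-g)/110,0,1)
T={id(f):dark(f) for f in(D,S)}
def roi(f,P0): return cv2.dilate(mask(f,P0),np.ones((7,7)))>0
def run(z0s,P0):
    r={id(f):roi(f,P0) for f in(D,S)}
    def c(v):
        P=v.reshape(3,3)*[10,10,.2]
        return sum((((mask(f,P)-T[id(f)])*r[id(f)])**2).sum() for f in(D,S))
    m=minimize(c,(np.array(P0)/[10,10,.2]).ravel(),method='Powell',options=dict(maxiter=12))
    P=m.x.reshape(3,3)*[10,10,.2]; print('start',c((np.array(P0)/[10,10,.2]).ravel()),'fit',m.fun,P.round(2).tolist())
    for f in(D,S):
        e=(mask(f,P)-T[id(f)])*r[id(f)]; print('max err blur',np.abs(cv2.blur(e,(5,5))).max().round(2))
P0=[(-140,61,1.57),(-95,61,1.57),(-62,45,2.0)]
run(None,P0)
E
```

```text
78 side [[-138.3, 92.4], [-94.6, 90.0], [-62.9, 67.4]] scene [[-144.0, 87.5], [-99.8, 88.2], [-74.2, 71.5]]
84 side [[-141.0, 85.0], [-97.6, 82.6], [-66.1, 60.2]] scene [[-140.8, 88.3], [-96.7, 89.0], [-71.2, 72.4]]
96 side [[-146.3, 70.2], [-103.5, 67.8], [-72.4, 45.7]] scene [[-134.3, 89.8], [-90.6, 90.5], [-65.3, 74.0]]
104 side [[-149.8, 60.3], [-107.4, 57.9], [-76.7, 36.1]] scene [[-130.0, 90.9], [-86.6, 91.5], [-61.4, 75.2]]
start 252.81642959955008 fit 150.5968329409223 [[-139.42, 60.98, 1.55], [-93.61, 61.05, 1.64], [-66.36, 36.87, 1.66]]
max err blur 0.74
max err blur 0.37
```

```bash
python3 - <<'E'
from h import *
import pickle
from scipy.optimize import minimize
D=pickle.load(open('side2.pkl','rb'));S=pickle.load(open('scene2.pkl','rb'))
g=cv2.cvtColor(S['image'],cv2.COLOR_BGR2GRAY)[246:306,305:375].astype(float); T=np.clip((140-g)/110,0,1)
bar=[(-36,-7.5),(24,-7.5),(24,7.5),(-36,7.5)]; hub=[(24+12*np.cos(a),12*np.sin(a)) for a in np.linspace(0,6.28,20)]
def mask(P,z0):
    m=np.zeros((480,560),np.uint8)
    for p in P:
        c,s=np.cos(p[2]),np.sin(p[2])
        for q in(bar,hub):
            w=np.array([[*loc(CAB,(c*x-s*y+p[0],s*x+c*y+p[1])),z] for x,y in q for z in(z0,z0+26)])
            cv2.fillConvexPoly(m,cv2.convexHull(((w2px(S,w)-[305,246]+.5)*8).astype(np.int32)),255)
    return cv2.GaussianBlur(cv2.resize(m,(70,60),interpolation=cv2.INTER_AREA)/255.,(0,0),.8)
P0=np.array([(-140,61,1.57),(-95,61,1.57),(-64,37,1.75)])
r=cv2.dilate(mask(P0,58),np.ones((7,7)))>.05
for z0 in(58,75):
    c=lambda v:(((mask(v.reshape(3,3)*[10,10,.2],z0)-T)*r)**2).sum()
    m=minimize(c,(P0/[10,10,.2]).ravel(),method='Powell',options=dict(maxiter=10)); P=m.x.reshape(3,3)*[10,10,.2]
    print(z0,m.fun,P.round(2).tolist(),'L2 hub',P[2,:2]+24*np.array([np.cos(P[2,2]),np.sin(P[2,2])]))
    for p in P: print(((lambda e:(e**2).sum())((mask(P,z0)-T)*(cv2.dilate(mask([p],z0),np.ones((3,3)))>.05))).round(2))
E
```

```text
58 19.705316832684844 [[-138.44, 59.32, 1.57], [-93.65, 60.12, 1.57], [-65.85, 37.0, 1.7]] L2 hub [-68.87189052  60.80933721]
7.38
10.11
7.38
75 22.157203772366604 [[-129.27, 60.95, 1.57], [-84.13, 62.66, 1.62], [-57.65, 39.33, 1.69]] L2 hub [-60.62504967  63.1430385 ]
9.11
10.62
8.52
```

Both views agree on the third lever's hub at floor height: (-69,61) in one and (-66,60) in the other. It lies flat in the left compartment, next to the divider. Now I'll shut the drawer gently.

Request:
step_arm([
  {"tx":0,"ty":0.1,"tz":3,"twist":0,"fingers":4},
  {"tx":0,"ty":0.1,"tz":6,"twist":0,"fingers":4},
  {"tx":0,"ty":0.1,"tz":8,"twist":0,"fingers":4},
  {"tx":0,"ty":0.1,"tz":9,"twist":0,"fingers":4},
  {"tx":0,"ty":0.1,"tz":9,"twist":0,"fingers":0.8},
  {"tx":0,"ty":0.1,"tz":9,"twist":0,"fingers":0.8},
  {"tx":0,"ty":0.1,"tz":9,"twist":0,"fingers":0.8},
  {"tx":0,"ty":0.1,"tz":9,"twist":0,"fingers":0.8},
], grip_force=20)

```text
time: 41.9
eef_pos: [439.6, 190.7, 70.7]
tcp_rot: [3.14, -0.001, 1.515]
ft_force: [-0.1, -0.8, 4.1]
grip_width: 0.131
finger_force: 20.0
```

Request:
step_arm([
  {"tx":0,"ty":0,"tz":0,"twist":0,"fingers":0.8},
  {"tx":0,"ty":0.4,"tz":0,"twist":0,"fingers":0.8},
  {"tx":0,"ty":1.2,"tz":0,"twist":0,"fingers":0.8},
  {"tx":0,"ty":2.4,"tz":0,"twist":0,"fingers":0.8},
  {"tx":0,"ty":3.8,"tz":0,"twist":0,"fingers":0.8},
  {"tx":0,"ty":5.2,"tz":0,"twist":0,"fingers":0.8},
  {"tx":0,"ty":6.6,"tz":0,"twist":0,"fingers":0.8},
  {"tx":0,"ty":8,"tz":0,"twist":0,"fingers":0.8},
])

```text
time: 42.9
eef_pos: [519.3, 186.0, 70.7]
tcp_rot: [-3.142, -0.0, 1.515]
ft_force: [-3.0, -1.8, 8.1]
grip_width: 0.13
finger_force: 20.0
```

Request:
step_arm([
  {"tx":0,"ty":1.4,"tz":0,"twist":0,"fingers":0.8},
  {"tx":0,"ty":2.8,"tz":0,"twist":0,"fingers":0.8},
  {"tx":0,"ty":4.2,"tz":0,"twist":0,"fingers":0.8},
  {"tx":0,"ty":5.6,"tz":0,"twist":0,"fingers":0.8},
  {"tx":0,"ty":7,"tz":0,"twist":0,"fingers":0.8},
  {"tx":0,"ty":8.2,"tz":0,"twist":0,"fingers":0.8},
  {"tx":0,"ty":9.2,"tz":0,"twist":0,"fingers":0.8},
  {"tx":0,"ty":10,"tz":0,"twist":0,"fingers":0.8},
])

```text
time: 43.9
eef_pos: [619.1, 180.2, 70.7]
tcp_rot: [3.142, 0.0, 1.515]
ft_force: [-3.5, -2.6, 7.6]
grip_width: 0.129
finger_force: 20.0
```

Request:
step_arm([
  {"tx":0,"ty":0.3,"tz":0,"twist":0,"fingers":0.8},
  {"tx":0,"ty":0.5,"tz":0,"twist":0,"fingers":0.8},
  {"tx":0,"ty":0.7,"tz":0,"twist":0,"fingers":0.8},
  {"tx":0,"ty":0.9,"tz":0,"twist":0,"fingers":0.8},
  {"tx":0,"ty":1.1,"tz":0,"twist":0,"fingers":0.8},
  {"tx":0,"ty":1.3,"tz":0,"twist":0,"fingers":0.8},
  {"tx":0,"ty":1.4,"tz":0,"twist":0,"fingers":0.8},
  {"tx":0,"ty":1.4,"tz":0,"twist":0,"fingers":0.8},
])

```text
time: 44.9
eef_pos: [627.5, 179.6, 70.6]
tcp_rot: [-3.131, 0.001, 1.515]
ft_force: [-21.8, 0.0, 22.4]
grip_width: 0.127
finger_force: 20.0
```

Request:
step_arm([
  {"tx":0,"ty":0.2,"tz":0,"twist":0,"fingers":0.8},
  {"tx":0,"ty":0.2,"tz":0,"twist":0,"fingers":0.8},
  {"tx":0,"ty":0,"tz":0,"twist":0,"fingers":2.8},
  {"tx":0,"ty":-0.4,"tz":0,"twist":0,"fingers":3.2},
  {"tx":0,"ty":-0.7,"tz":0,"twist":0,"fingers":3.2},
  {"tx":0,"ty":-0.7,"tz":0,"twist":0,"fingers":3.2},
  {"tx":0,"ty":-0.7,"tz":0,"twist":0,"fingers":3.2},
  {"tx":0,"ty":-0.7,"tz":-1,"twist":0,"fingers":3.2},
])

```text
time: 45.9
eef_pos: [625.4, 179.8, 79.6]
tcp_rot: [-3.14, 0.001, 1.515]
ft_force: [0.0, -0.4, -0.0]
grip_width: 0.347
finger_force: 0.0
```

Request:
step_arm([
  {"tx":0,"ty":0,"tz":-2,"twist":0,"fingers":3.2},
  {"tx":0,"ty":0,"tz":-5,"twist":0,"fingers":3.2},
  {"tx":0,"ty":0,"tz":-9,"twist":0,"fingers":3.2},
  {"tx":0,"ty":0,"tz":-13,"twist":0,"fingers":3.2},
  {"tx":0,"ty":-4,"tz":-14,"twist":0,"fingers":3.2},
  {"tx":0,"ty":-8,"tz":-14,"twist":0,"fingers":3.2},
  {"tx":0,"ty":-12,"tz":-14,"twist":0,"fingers":3.2},
  {"tx":0,"ty":-15,"tz":-14,"twist":0,"fingers":3.2},
])

```text
time: 46.9
eef_pos: [474.8, 188.5, 221.6]
tcp_rot: [3.14, -0.001, 1.515]
ft_force: [-1.2, 0.4, 0.3]
grip_width: 0.349
finger_force: 0.0
```

```bash
python3 - <<'E'
from h import *
f=grab('scene'); g=f['image'][250:315,270:365].astype(int)
# handle bar outer edge: project for several openings, ascii of image
for d in (0,5,24):
    print(d,[w2px(f,[*loc(CAB,(-67-d,y)),94])[0].round(1).tolist() for y in(-55,0,55)], [w2px(f,[*loc(CAB,(-16-d,y)),106])[0].round(1).tolist() for y in(-138,138)])
for i,r in enumerate(g[:60]): print(250+i,''.join('G' if c[1]>c[2]+12 and c[1]>c[0]+5 else 'W' if min(c)>125 else '.' if max(c)<60 else ' ' for c in r))
E
```

```text
0 [[304.3, 260.8], [319.8, 268.7], [335.6, 276.7]] [[273.1, 259.6], [353.2, 301.0]]
5 [[305.0, 259.6], [320.6, 267.5], [336.4, 275.5]] [[273.9, 258.4], [353.9, 299.6]]
24 [[308.0, 255.0], [323.4, 262.8], [339.2, 270.7]] [[277.0, 253.8], [356.7, 294.6]]
250                                                                                                
251                                                                                                
252                                                                                                
253                                                                                                
254                                                                                                
255                                                                                                
256                                                                                                
257                                                                                                
258                                            
[... 4356 characters left out ...]
                                                                             GGGGG              
303                                                                               GGG              
304                                                                                                
305                                                                                                
306                                                                                                
307                                                                                                
308                                                                                                
309
```

The image shows the drawer shut: its front edge is at the position predicted for 0, and the gripper is clear. Handing in.

```bash
python3 -c "
from rig import env
print(env.hand_in())"
```

```text
the job is handed in; nothing more can be done
None
```

Job done and handed in: all three levers are in the drawer's left compartment, both feet are in the right one, and the drawer is fully shut, with no verdict shown yet.

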